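# Crack a casting mould open with a wedge

### The job

Pick up the tapered wooden wedge, lay it flat on the ledge of the hinged metal mould and push its thin end into the notch under the lid until the lid's front edge has just lifted, about 3 to 4 mm off the base. Finish still holding the wedge there, with the lid resting on it and the gripper clear of the lid; do not knock the other things on the bench about.

Things in the scene. Friction and masses are not known exactly. Their poses are not given: they have to be found in the camera images.
- wedge: beech wedge with upright grip block (mm). Origin: centre of the block's underside; z up. Block 25 along x, 28 along y, 45 high. From its +x face (x = 12.5) the taper runs 60 along +x, 28 wide, flat underside, top falling evenly from 16 thick at the block to 2 at the tip (x = 72.5). 60 g, lies flat on the bench; friction keeps the lid from driving it out
- mould: fixed aluminium base of a casting mould (mm): 250 along x, 150 along y, 25 high. Origin: centre of its underside; z up. The lid covers its top from x = -20 to the hinge at x = 120; the bare top from x = -125 to -20 is the ledge, level, 25 above the bench. The wedge goes in along the mould's +x, tip first, on the line y = 0
- mould_lid (a joint): hinge angle of the lid (rad): 0 lies shut on the base, grows as the front edge rises. The front edge is 140 mm from the hinge line: its rise in mm is 140 times the angle. The lid is an aluminium plate 140 by 130 by 14 mm, 0.4 to 0.95 kg, slight hinge friction, no spring
- pry_edge (a point): point on the lid: middle of the front edge of the roof of the pry notch, a recess in the lid's underside in the middle of its front edge, 46 mm wide, 5 high, 55 deep. Shut, it lies at mould x = -20, y = 0, 5 mm above the ledge; it rises with the lid
- flat_block: look-alike of the wedge, not the one to use: same beech grip block, but its nose (60 long, 28 wide) is a level 16 thick all along, with no taper. Origin and axes as for the wedge (mm)
- ring_casting: dark metal ring, 70 across, 20 high, hole 52; origin centre of underside; bystander (mm)
- barrel_casting: dark metal stepped cylinder standing up, 38 across, 58 high; origin centre of underside; bystander (mm)
- paint_jar: small closed jar, 44 across, 55 high; origin centre of underside; bystander (mm)
- glue_bottle: white bottle, 44 across, 130 high; origin centre of underside; bystander (mm)
- brush: brush lying on the bench, about 180 long; bystander (mm)
- shoulder_casting: dark arched sheet-metal shell, 50 by 55, about 21 high; origin centre of underside; bystander (mm)
Things that resemble listed ones, but are neither listed nor needed, are in the scene too. Leave any red look-alike of the wedge alone.

How it is judged:
By the outcome, as a careful person would: the job done as asked, in the order asked, and still so for the second after the job is handed in, while the arm keeps its last pose, push and grip.
It also fails if it takes over 35 s, if anything falls off the work surface, if the arm or the gripper's body presses on something with over 40 N, if the wrist force passes 120 N, or if a joint passes its speed limit or range.

### The arm

A 6-joint arm with a two-finger parallel gripper is mounted at the origin on the work surface. World frame = base frame: x ahead of the robot, y to its left, z up, the work surface at z = 0. Lengths are in m, angles in rad, forces in N, time in s.
With the tool pointing down it reaches from about 0.275 to 0.775 m from the base axis. Payload 14.6 kg.
Tool frame: the origin (TCP) lies at the very end of the fingers, on their centre line; the grasp point (between the pads) lies 19 mm behind it; z points along the fingers, y is the line along which they close (so a half turn about z gives the same grasp; the last joint's range is limited). The gripper opens to 85 mm and grips with 20 to 120 N. Pads are 22 mm wide; open, the fingers measure 114 mm over their backs; the gripper's body (76 mm by 85 mm) begins 54 mm behind the grasp point. The pads swing forward as they close: fully open they stand 13 mm farther back than shut.
Start: joints at [1.164, 0.263, -0.048, 1.259, 0, 1.415], TCP at [0.131, 0.508, 0.231] pointing down, gripper open.
Joint ranges: [-2.65, 2.65], [-0.89, 1.7], [-1.18, 1.37], [-2.13, 2.11], [-1.35, 1.29], [-3.14, 3.14]. Speed limits (rad/s): [1.89, 1.89, 2.57, 2.79, 3.14, 3.14].

### API

Orientations are given as a unit quaternion [w, x, y, z].
In Python, from rig import robot gives the robot as it stands. The module is installed in compiled form; this text tells all that it offers.
- The arm moves only by the tool jog_arm, never from a script. Its argument "series" is one flat list of numbers, 7 for each row, row after row: the opening, from 0 (shut) to 1 (fully open), then the shift along the world's x, y, z in m, then the turn, a rotation vector about the world's x, y, z in degrees. In form: [claw, tx, ty, tz, ax, ay, az, claw, tx, ty, tz, ax, ay, az, ...]. A call has 1 to 10 rows; each row shifts and turns the commanded pose from where the row before left it; what a row does not reach is not made up. A row lasts 1/8 s, in which the tool goes at most 62.5 mm and 10.7 degrees, less where a joint would pass 70% of its speed; a pose out of reach is approached as far as the arm can. A call is refused whole if a number of a shift passes 0.0625 or a number of a turn 10.7, either way. A call with a gripper value outside its range is refused whole. The fingers move at their own pace and stop on an object; "grip_force" is the grip in N (left out, the last holds). Time passes only in rows, so rows that do not move let the fingers close. It gives the time, the measured TCP pose, the force and the opening at its end, in the units of the state.
- robot.sense(): the state, without advancing time (a new reading comes with each control period).
- robot.capture(name): name is "scene" or "top" or "wrist"; returns a dict with "color" (400x640x3 uint8, red, green, blue), "camera_matrix" (3x3 intrinsics, pixels), "D" ([k1, k2, p1, p2, k3] as OpenCV has them; the pictures are not rectified), "world_from_camera" (4x4, takes a point from camera to world coordinates). Camera axes: x right, y up, looking along -z (the intrinsics and any distortion apply to the point x, -y, -z); pixel columns grow to the right and rows downward; lengths in m; the calibration is good to about 2 mm. A picture is of the moment at which its call begins. There is no depth.
- robot.sign_off(): hands the job in, once; it reports no verdict.
The state is a dict: "time_s": time; "joints": joint angles; "joint_velocities": joint speeds; "joint_torque": joint torques, N m; "tool_pos": TCP position; "ee_rot": TCP orientation; "ft_force": force on the tool from outside, world axes, zero at the start; "moment": the same for the moment, N m; "finger_gap": opening from 0.0 (shut) to 1.0 (fully open).
Only numpy, scipy, OpenCV 4.12 (cv2) and the standard library are available. Lean on these libraries where they do the work, as an engineer would, in place of code of your own. Each camera call takes 0.05 s, during which the arm holds its last target. There are 200 camera calls.

## Working session

There is one attempt and no reset: what is moved stays moved. The work goes in short steps, Python scripts to look and compute and a tool call to move; the robot and the scene stay as the last step left them, time stands still between calls to the robot, and variables do not carry over. Pictures are saved under pics/ and viewed, on a budget of 10 in all, crops included, one or two more only if the job needs it, and the job is handed in when it is done.

Besides the shell and the picture viewer there is one more tool, called after ">>>" as name(argument=value, ...) on one line, values as JSON. jog_arm: Moves the arm, as the interface text tells. Its arguments: {"type":"object","properties":{"series":{"type":"array"},"grip_force":{"type":"number"}},"required":["series"]}

```bash
mkdir -p pics; cat > h.py <<'E'
import numpy as np, cv2
from rig import robot
def cap(n,f=None):
    c=robot.capture(n)
    if f: cv2.imwrite(f,c["color"][:,:,::-1]); np.savez(f[:-4],**{k:c[k] for k in("color","camera_matrix","D","world_from_camera")})
    return c
def ray(c,uv):
    p=cv2.undistortPoints(np.array(uv,float).reshape(-1,1,2),np.array(c["camera_matrix"]),np.array(c["D"])).reshape(-1,2)
    T=np.array(c["world_from_camera"]); d=np.c_[p[:,0],-p[:,1],-np.ones(len(p))]@T[:3,:3].T
    return T[:3,3],d
def atz(c,uv,z):
    o,d=ray(c,uv); z=np.broadcast_to(z,len(d)); return o+d*((z-o[2])/d[:,2])[:,None]
def proj(c,P):
    T=np.array(c["world_from_camera"]); q=(np.atleast_2d(P)-T[:3,3])@T[:3,:3]; q=q*[1,-1,-1]
    return cv2.projectPoints(q,np.zeros(3),np.zeros(3),np.array(c["camera_matrix"]),np.array(c["D"]))[0].reshape(-1,2)
E
python3 - <<'E'
from h import *
a=cap("scene","pics/s.png");b=cap("top","pics/t.png")
print(a["world_from_camera"],b["world_from_camera"],b["camera_matrix"]);print(robot.sense())
E
```

```text
[[ 0.01978466 -0.83870474  0.54422691  1.22049483]
 [ 0.999789    0.01960398 -0.00613444 -0.03156503]
 [-0.00552403  0.54423345  0.83891563  1.17770089]
 [ 0.          0.          0.          1.        ]] [[-9.04519739e-03  9.91316773e-01 -1.31183993e-01  3.54353898e-01]
 [-9.99958386e-01 -9.12278919e-03  9.50605999e-06 -1.27505664e-02]
 [-1.18734039e-03  1.31178620e-01  9.91358038e-01  1.11762661e+00]
 [ 0.00000000e+00  0.00000000e+00  0.00000000e+00  1.00000000e+00]] [[366.57550254   0.         320.74776725]
 [  0.         366.57550254 204.67928487]
 [  0.           0.           1.        ]]
{'time_s': 0.1, 'joints': array([ 1.16370407e+00,  2.63470653e-01, -4.88775204e-02,  1.25938626e+00,
       -4.49056017e-05,  1.41550410e+00]), 'joint_velocities': array([ 9.19300571e-04,  2.56965139e-04,  9.72068042e-04, -1.03635446e-03,
       -2.25904009e-03, -4.01220090e-05]), 'joint_torque': array([ 2.31623744e-03, -6.38577461e+01,  3.85063505e+01,  1.00755444e-02,
       -1.60133040e-04,  7.24420630e-06]), 'tool_pos': array([0.1307175 , 0.50821201, 0.230874  ]), 'ee_rot': array([-1.08592104e-04,  1.25567653e-01,  9.92084948e-01, -4.56862706e-04]), 'ft_force': array([-0.22319515, -0.58967878, -0.7560831 ]), 'moment': array([0.01267129, 0.04754685, 0.00951696]), 'finger_gap': 0.9962803297806708}
```

View pics/s.png

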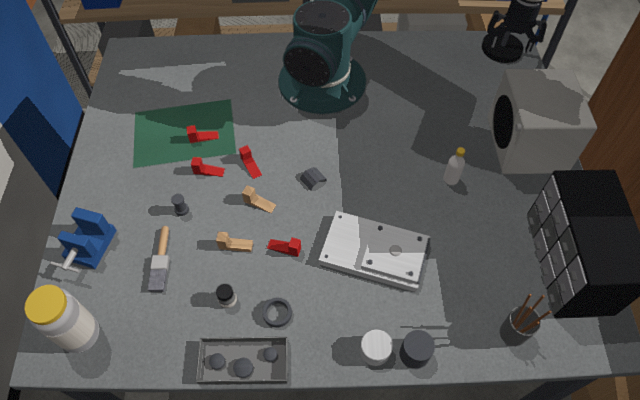

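View pics/t.png

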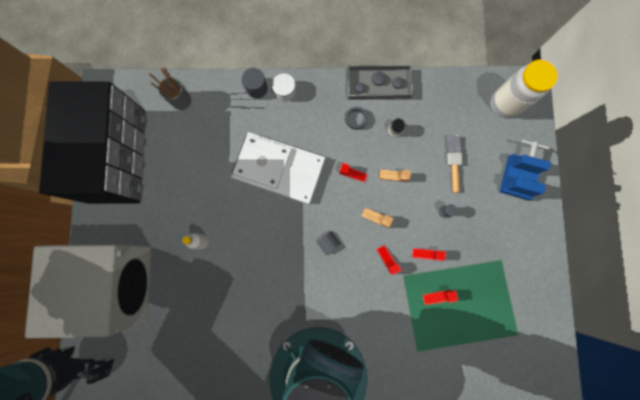

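The scene picture shows two beech candidates, at (259,200) and (235,242). The mould is at about (375,248), with its ledge on the left and its lid on the right. I'll confirm which candidate is the wedge in one enlarged view.

```bash
python3 - <<'E'
from h import *
s=cv2.imread("pics/s.png")
a=cv2.resize(s[180:260,210:310],(800,640),interpolation=cv2.INTER_CUBIC)[:600]
b=cv2.resize(s[200:300,310:443],(798,600),interpolation=cv2.INTER_CUBIC)
cv2.imwrite("pics/c1.png",a);cv2.imwrite("pics/c2.png",b)
E
```

```text
(no output)
```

View pics/c1.png

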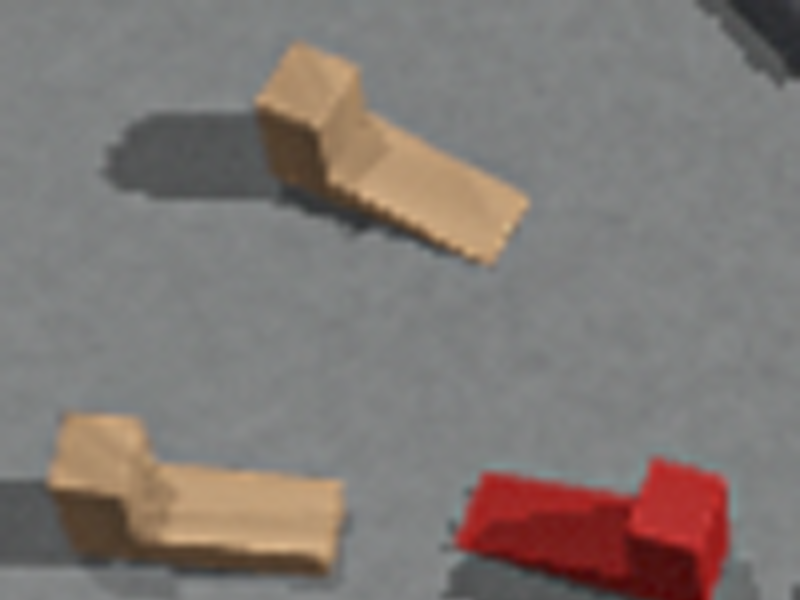

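View pics/c2.png

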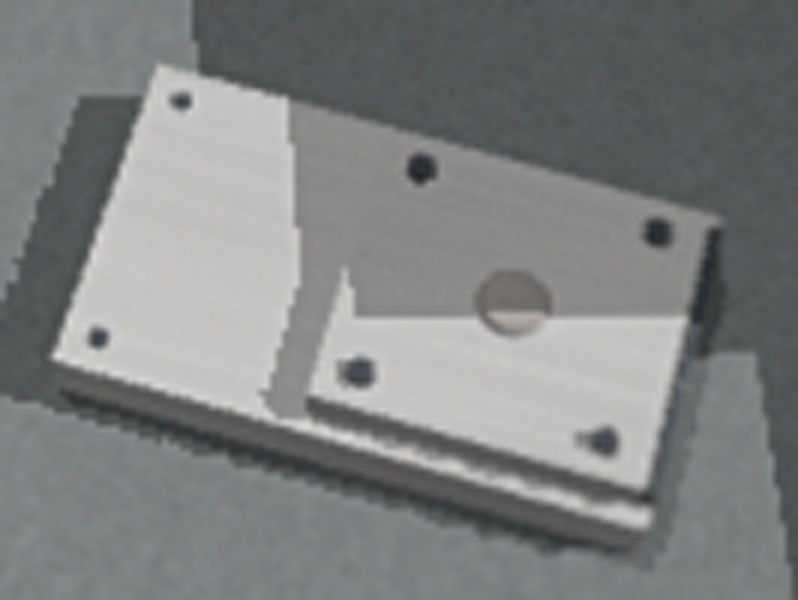

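The piece at (259,200) tapers to a thin tip, so it is the wedge. The one at (235,242) has a thick square nose, so it is the flat block. The red ones stay where they are. Next I fit poses to the corners.

```bash
cat >> h.py <<'E'
from scipy.optimize import least_squares
def fit(views,x0):
    def tr(x,P):
        P=np.atleast_2d(P)/1000.; c,s=np.cos(x[2]),np.sin(x[2]); return np.c_[x[0]+c*P[:,0]-s*P[:,1],x[1]+s*P[:,0]+c*P[:,1],P[:,2]]
    f=lambda x:np.concatenate([(proj(c,tr(x,P))-uv).ravel() for c,P,uv in views])
    r=least_squares(f,x0,loss="soft_l1"); return r.x,f(r.x).reshape(-1,2)
E
python3 - <<'E'
from h import *
c=dict(np.load("pics/s.npz"))
un=lambda p,s,o:(np.array(p,float)+.5)/s-.5+np.array(o)
w=un([(258,102),(298,43),(360,68),(318,125),(530,203),(490,266)],8,(210,180))
o=atz(c,w,[.045]*4+[.002]*2); print(o.round(4))
# x dir block->tip
m=un([(157,65),(52,360),(650,527),(308,398),(648,492),(720,215)],6,(310,200))
o2=atz(c,m,[.025]*3+[.039]*3); print(o2.round(4))
d=(o[4]+o[5])/2-o[:4].mean(0); yaw=np.arctan2(d[1],d[0])
L=np.array([[-12.5,-14,45],[-12.5,14,45],[12.5,14,45],[12.5,-14,45],[72.5,14,2],[72.5,-14,2]])
L2=L*[1,-1,1]
for P in(L,L2):
    x,r=fit([(c,P,w)],[*o[:4].mean(0)[:2],yaw]);print("wedge",x,np.degrees(x[2]),r.round(2).tolist())
d=o2[4]-o2[3];yaw=np.arctan2(d[1],d[0])
for s in(1,-1):
    P=np.array([[-125,75*s,25],[-125,-75*s,25],[125,-75*s,25],[-20,-65*s,39],[120,-65*s,39],[120,65*s,39]])
    x,r=fit([(c,P,m)],[*o2[:,:2].mean(0),yaw]);print("mould",x,np.degrees(x[2]),r.round(2).tolist())
E
```

```text
[[ 0.4549 -0.2227  0.045 ]
 [ 0.4315 -0.2107  0.045 ]
 [ 0.4421 -0.1895  0.045 ]
 [ 0.4645 -0.2023  0.045 ]
 [ 0.469  -0.1355  0.002 ]
 [ 0.4937 -0.1483  0.002 ]]
[[ 0.5044  0.024   0.025 ]
 [ 0.6465 -0.0248  0.025 ]
 [ 0.727   0.2132  0.025 ]
 [ 0.673   0.0782  0.039 ]
 [ 0.7179  0.2112  0.039 ]
 [ 0.5929  0.2569  0.039 ]]
wedge [ 0.44820874 -0.20634155  1.09528184] 62.75502708112845 [[-0.45, 0.03], [-0.09, -0.44], [0.27, -0.19], [0.22, 0.6], [0.02, -0.03], [0.0, 0.06]]
wedge [ 0.46636944 -0.20860407  1.725656  ] 98.8728054607547 [[-0.15, -0.13], [-4.14, 16.0], [-2.39, 11.46], [1.74, -4.4], [0.27, -0.01], [3.93, -16.43]]
mould [0.6164718  0.11880572 1.24121489] 71.11637484040189 [[0.33, 0.2], [0.43, 0.18], [-0.11, 0.35], [0.22, -0.56], [-0.01, -0.43], [-1.34, 0.36]]
mould [0.73666882 0.09141837 1.45662456] 83.45843944730122 [[-23.28, 107.41], [0.24, 0.52], [1.97, -19.18], [0.22, -1.19], [1.22, -12.29], [-10.5, 85.04]]
```

Both fits are good to under about 1 px. I'll move above the wedge and check with the wrist camera.

>>> jog_arm(series=[0.65, 0.0413, -0.0411, 0, 0, 0, -7.34, 0.65, 0.0413, -0.0411, 0, 0, 0, -7.34, 0.65, 0.0413, -0.0411, 0, 0, 0, -7.34, 0.65, 0.0413, -0.0411, 0, 0, 0, -7.34, 0.65, 0.0413, -0.0411, 0, 0, 0, -7.34, 0.65, 0.0413, -0.0411, 0, 0, 0, -7.34, 0.65, 0.0413, -0.0411, 0, 0, 0, -7.34])

```text
time_s: 0.98
tool_pos: [0.4209, 0.2191, 0.2312]
ee_rot: [-0.0, 0.545, 0.838, -0.0]
ft_force: [0.0, 1.2, -0.2]
finger_gap: 0.649
```

>>> jog_arm(series=[0.65, 0.004, -0.0609, 0, 0, 0, -7.34, 0.65, 0.004, -0.0609, 0, 0, 0, -7.34, 0.65, 0.004, -0.0609, 0, 0, 0, -7.34, 0.65, 0.004, -0.0609, 0, 0, 0, -7.34, 0.65, 0.004, -0.0609, 0, 0, 0, -7.34, 0.65, 0.004, -0.0609, 0, 0, 0, -7.34, 0.65, 0.004, -0.0609, 0, 0, 0, -7.34, 0.65, 0, 0, 0, 0, 0, 0, 0.65, 0, 0, 0, 0, 0, 0])

```text
time_s: 2.1
tool_pos: [0.4476, -0.2053, 0.231]
ee_rot: [-0.0, 0.853, 0.521, -0.0]
ft_force: [-0.3, -0.2, -0.3]
finger_gap: 0.647
```

```bash
python3 - <<'E'
from h import *
s=robot.sense();print(s["time_s"],s["tool_pos"],s["ee_rot"],s["finger_gap"],s["joints"],s["ft_force"])
c=cap("wrist","pics/w.png");print(c["world_from_camera"])
E
```

```text
2.1 [ 0.447616   -0.20528013  0.23099053] [-4.60407119e-04  8.53443783e-01  5.21184692e-01 -1.14755058e-04] 0.6474985487238788 [-5.95738950e-01  2.08022716e-01 -1.24541836e-01  1.23916499e+00
  1.72275854e-04  1.44937650e+00] [-0.34877132 -0.195639   -0.28107715]
[[ 8.89565378e-01  4.39925507e-01  1.23040585e-01  4.78490603e-01]
 [-4.56807804e-01  8.56843315e-01  2.39052639e-01 -1.45288681e-01]
 [-2.61149272e-04 -2.68858851e-01  9.63179552e-01  3.73564068e-01]
 [ 0.00000000e+00  0.00000000e+00  0.00000000e+00  1.00000000e+00]]
```

View pics/w.png

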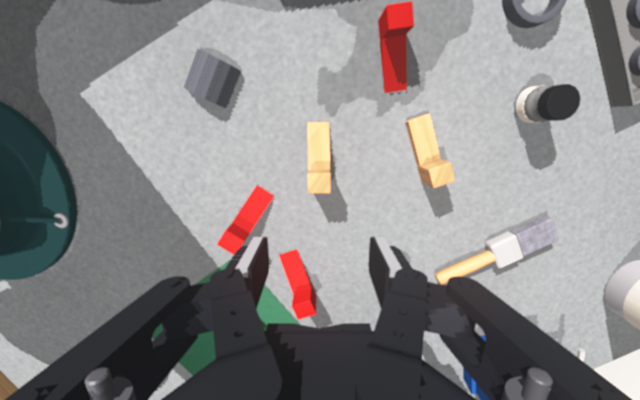

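The wrist view shows the wedge at (319,157), tip towards the top of the picture, in line with the fingers. The flat block is at (430,150), and red look-alikes are at (246,220) and (297,285). I'll refine the pose with both cameras and check finger clearance.

```bash
python3 - <<'E'
from h import *
c=dict(np.load("pics/s.npz"));k=dict(np.load("pics/w.npz"))
un=lambda p,s,o:(np.array(p,float)+.5)/s-.5+np.array(o)
w=un([(258,102),(298,43),(360,68),(318,125),(530,203),(490,266)],8,(210,180))
L=np.array([[-12.5,-14,45],[-12.5,14,45],[12.5,14,45],[12.5,-14,45],[72.5,14,2],[72.5,-14,2]])
w2=np.array([(331,193),(308,193),(308,172),(330.5,172),(307,122),(331,122)],float)
for v in([(c,L,w)],[(k,L,w2)],[(c,L,w),(k,L,w2)]):
    x,r=fit(v,[.448,-.206,1.095]);print(x.round(4),np.degrees(x[2]).round(2),np.abs(r).max(0),r.round(1).tolist())
uv=[(270,190),(220,243),(283,253),(298,315),(408,118),(435,185)]
P=atz(k,uv,[.01]*6)[:,:2]-x[:2]; C,S=np.cos(x[2]),np.sin(x[2]);print((P@np.array([[C,-S],[S,C]])).round(3))
E
```

```text
[ 0.4482 -0.2063  1.0953] 62.76 [0.44709114 0.5961095 ] [[-0.4, 0.0], [-0.1, -0.4], [0.3, -0.2], [0.2, 0.6], [0.0, -0.0], [0.0, 0.1]]
[ 0.448  -0.2074  1.1021] 63.15 [1.23750276 0.79209231] [[-0.2, -0.2], [0.0, -0.1], [-0.3, 0.8], [0.4, 0.7], [1.2, -0.5], [-1.2, -0.6]]
[ 0.448  -0.2072  1.1009] 63.07 [1.25637407 0.7565592 ] [[-0.7, 0.0], [-0.4, -0.5], [-0.0, -0.3], [-0.0, 0.5], [-0.2, -0.2], [-0.2, -0.1], [-0.2, -0.3], [-0.0, -0.2], [-0.3, 0.6], [0.4, 0.5], [1.3, -0.7], [-1.2, -0.8]]
[[-0.017  0.067]
 [-0.095  0.143]
 [-0.111  0.053]
 [-0.218  0.034]
 [ 0.076 -0.113]
 [-0.011 -0.157]]
```

>>> jog_arm(series=[0.65, 0.0004, -0.0019, -0.055, 0, 0, 0.2, 0.65, 0, 0, -0.055, 0, 0, 0, 0.65, 0, 0, -0.055, 0, 0, 0, 0.65, 0, 0, -0.035, 0, 0, 0, 0.65, 0, 0, -0.018, 0, 0, 0, 0.65, 0, 0, 0, 0, 0, 0], grip_force=60)

```text
time_s: 2.9
tool_pos: [0.4478, -0.2058, 0.0127]
ee_rot: [-0.001, 0.852, 0.524, -0.0]
ft_force: [-0.7, 0.5, 0.6]
finger_gap: 0.645
```

>>> jog_arm(series=[0, 0, 0, 0, 0, 0, 0, 0, 0, 0, 0, 0, 0, 0, 0, 0, 0, 0, 0, 0, 0, 0, 0, 0, 0, 0, 0, 0, 0, 0, 0, 0, 0, 0, 0, 0, 0, 0, 0, 0, 0, 0], grip_force=60)

```text
time_s: 3.65
tool_pos: [0.449, -0.2075, 0.0145]
ee_rot: [0.001, 0.852, 0.523, 0.001]
ft_force: [0.4, 1.9, 8.0]
finger_gap: 0.317
```

Gripped: the gap is 27 mm, which matches the 28 mm block. Now I lift, carry it above the ledge and look again.

>>> jog_arm(series=[0, 0, 0, 0.03, 0, 0, 0, 0, 0, 0, 0.05, 0, 0, 0, 0, 0, 0, 0.025, 0, 0, 0, 0, 0.0266, 0.045, 0, 0, 0, 1.6, 0, 0.0266, 0.045, 0, 0, 0, 1.6, 0, 0.0266, 0.045, 0, 0, 0, 1.6, 0, 0.0266, 0.045, 0, 0, 0, 1.6, 0, 0.0266, 0.045, 0, 0, 0, 1.6, 0, 0, 0, 0, 0, 0, 0, 0, 0, 0, 0, 0, 0, 0])

```text
time_s: 4.9
tool_pos: [0.5811, 0.0175, 0.1188]
ee_rot: [0.0, 0.814, 0.581, 0.0]
ft_force: [0.0, -0.4, -0.6]
finger_gap: 0.317
```

```bash
python3 - <<'E'
from h import *
s=robot.sense();print(s["time_s"],s["tool_pos"],s["ee_rot"],s["finger_gap"],s["ft_force"])
c=cap("wrist","pics/w2.png");cap("top","pics/t2.png");cap("scene","pics/s2.png")
E
```

```text
4.9 [0.58111162 0.01746531 0.11877628] [2.35631263e-04 8.13933718e-01 5.80957692e-01 8.08115480e-05] 0.3172339084556499 [ 0.04850569 -0.38933786 -0.60066667]
```

View pics/w2.png

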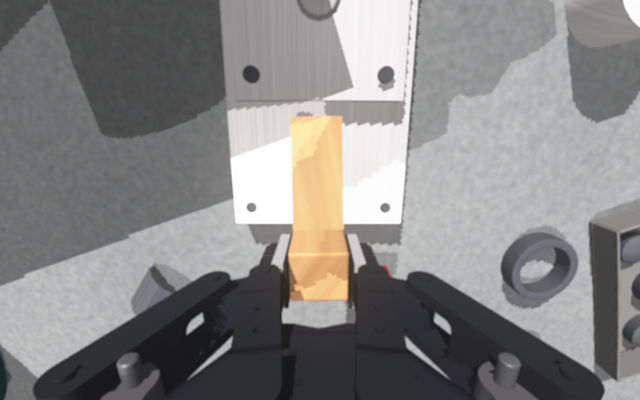

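The wedge is held straight, with its tip at (317,117). The mould is ahead of it, with the ledge's front edge at row 223. I'll enlarge to read the mould corners.

```bash
python3 - <<'E'
from h import *
s=cv2.imread("pics/w2.png")
cv2.imwrite("pics/c3.png",cv2.resize(s[0:310,210:430],(660,930),interpolation=cv2.INTER_CUBIC)[150:750])
E
```

```text
(no output)
```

View pics/c3.png

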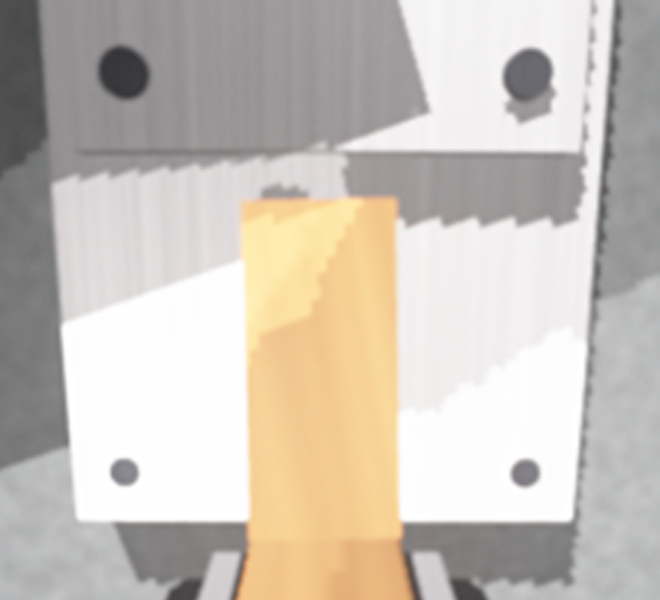

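```bash
cat > m.py <<'E'
from h import *
c=dict(np.load("pics/s.npz"));k=dict(np.load("pics/w2.npz"))
un=lambda p,s,o:(np.array(p,float)+.5)/s-.5+np.array(o)
m=un([(157,65),(52,360),(650,527),(308,398),(648,492),(720,215)],6,(310,200))
P=np.array([[-125,75,25],[-125,-75,25],[125,-75,25],[-20,-65,39],[120,-65,39],[120,65,39]])
m2=un([(78,521),(574,521),(75,150),(578,152)],3,(210,50));P2=np.array([[-125,75,25],[-125,-75,25],[-20,65,39],[-20,-65,39]])
for v in([(c,P,m)],[(k,P2,m2)],[(c,P,m),(k,P2,m2)]):
    x,r=fit(v,[.6165,.1188,1.241]);print(x.round(4),np.degrees(x[2]).round(2),r.round(1).tolist())
w=un([(243,200),(397,200),(245,540),(400,540)],3,(210,50))
for h in(102,104,106):
    W=np.array([[72.5,14,2+h],[72.5,-14,2+h],[12.5,14,16+h],[12.5,-14,16+h]])
    y,r=fit([(k,W,w)],[.581,.0175,1.241]);C,S=np.cos(x[2]),np.sin(x[2])
    print("wedge",h,y.round(4),np.degrees(y[2]).round(2),"in mould",((y[:2]-x[:2])@np.array([[C,-S],[S,C]])).round(4),r.round(1).tolist())
E
python3 m.py
```

```text
[0.6165 0.1188 1.2412] 71.12 [[0.3, 0.2], [0.4, 0.2], [-0.1, 0.3], [0.2, -0.6], [-0.0, -0.4], [-1.3, 0.4]]
[0.6156 0.117  1.2378] 70.92 [[0.6, -0.5], [-0.8, -0.2], [-0.9, 0.4], [1.0, 0.1]]
[0.6157 0.1173 1.2391] 71.0 [[-0.2, -0.1], [-0.2, -0.2], [-0.9, 0.1], [-0.5, -0.9], [-0.8, -0.6], [-2.0, 0.2], [0.8, -0.7], [-0.6, -0.6], [-0.9, 0.2], [1.0, -0.3]]
wedge 102 [0.5801 0.0165 1.2459] 71.38 in mould [-0.1069  0.0008] [[0.2, 0.9], [-0.1, 0.5], [0.6, -0.7], [-0.8, -1.0]]
wedge 104 [0.5802 0.0168 1.2455] 71.36 in mould [-0.1066  0.0008] [[-0.1, 0.2], [0.3, -0.1], [0.3, 0.1], [-0.4, -0.2]]
wedge 106 [0.5803 0.0171 1.246 ] 71.39 in mould [-0.1063  0.0008] [[-0.5, -0.5], [0.6, -0.8], [-0.0, 1.0], [-0.0, 0.7]]
```

>>> jog_arm(series=[0, 0.0008, -0.0003, -0.03, 0, 0, -0.3, 0, 0, 0, -0.03, 0, 0, 0, 0, 0, 0, -0.014, 0, 0, 0, 0, 0, 0, -0.003, 0, 0, 0, 0, 0, 0, 0, 0, 0, 0])

```text
time_s: 5.68
tool_pos: [0.5825, 0.017, 0.042]
ee_rot: [0.0, 0.816, 0.579, 0.0]
ft_force: [0.7, -0.5, -0.7]
finger_gap: 0.32
```

>>> jog_arm(series=[0, 0, 0, -0.002, 0, 0, 0, 0, 0, 0, 0, 0, 0, 0])

```text
time_s: 5.92
tool_pos: [0.5823, 0.0172, 0.0397]
ee_rot: [0.0, 0.816, 0.579, 0.0]
ft_force: [-0.0, -0.0, -0.3]
finger_gap: 0.322
```

>>> jog_arm(series=[0, 0, 0, -0.001, 0, 0, 0, 0, 0, 0, 0, 0, 0, 0])

```text
time_s: 6.18
tool_pos: [0.5824, 0.0172, 0.0395]
ee_rot: [0.001, 0.816, 0.579, 0.0]
ft_force: [-4.9, 0.1, 16.0]
finger_gap: 0.319
```

In contact with the ledge, flat. I'll ease the pressure, then push along mould +x (0.3256, 0.9455).

>>> jog_arm(series=[0, 0, 0, 0.0005, 0, 0, 0, 0, 0, 0, 0, 0, 0, 0])

```text
time_s: 6.42
tool_pos: [0.5824, 0.0172, 0.0396]
ee_rot: [0.0, 0.816, 0.579, 0.0]
ft_force: [-3.0, 0.4, 10.4]
finger_gap: 0.319
```

>>> jog_arm(series=[0, 0.0013, 0.0038, 0, 0, 0, 0, 0, 0.0013, 0.0038, 0, 0, 0, 0, 0, 0.0013, 0.0038, 0, 0, 0, 0, 0, 0.0013, 0.0038, 0, 0, 0, 0, 0, 0.0013, 0.0038, 0, 0, 0, 0, 0, 0, 0, 0, 0, 0, 0])

```text
time_s: 7.18
tool_pos: [0.5893, 0.036, 0.0396]
ee_rot: [0.001, 0.816, 0.579, 0.0]
ft_force: [-0.1, -2.3, 7.2]
finger_gap: 0.32
```

```bash
python3 - <<'E'
from h import *
s=robot.sense();print(s["time_s"],s["tool_pos"],s["finger_gap"],s["ft_force"],s["moment"])
c=cap("wrist","pics/w3.png")
i=cv2.imread("pics/w3.png");cv2.imwrite("pics/c4.png",cv2.resize(i[20:300,200:440],(686,800),interpolation=cv2.INTER_CUBIC)[:600])
E
```

```text
7.175 [0.58925972 0.0360378  0.03955707] 0.31964700000816004 [-0.10038513 -2.32249706  7.16242155] [-0.34145743  0.13331529 -0.02946379]
```

View pics/c4.png

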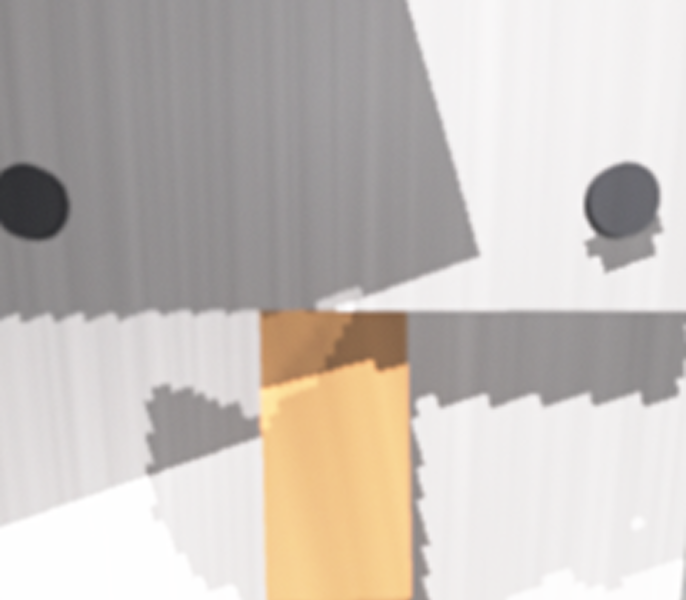

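The tip has entered the notch, is centred, and the lid is still shut. I'll carry on in small steps and watch the force for contact.

>>> jog_arm(series=[0, 0.001, 0.0028, 0, 0, 0, 0, 0, 0, 0, 0, 0, 0, 0])

```text
time_s: 7.48
tool_pos: [0.5902, 0.0387, 0.0396]
ee_rot: [0.001, 0.816, 0.579, 0.0]
ft_force: [-1.7, -2.9, 7.6]
finger_gap: 0.321
```

>>> jog_arm(series=[0, 0.0006, 0.0019, 0, 0, 0, 0, 0, 0, 0, 0, 0, 0, 0])

```text
time_s: 7.72
tool_pos: [0.5907, 0.0404, 0.0395]
ee_rot: [0.001, 0.816, 0.579, 0.0]
ft_force: [-2.4, -4.2, 7.4]
finger_gap: 0.318
```

>>> jog_arm(series=[0, 0.0006, 0.0019, 0, 0, 0, 0, 0, 0, 0, 0, 0, 0, 0])

```text
time_s: 7.98
tool_pos: [0.5913, 0.0423, 0.0396]
ee_rot: [0.001, 0.816, 0.579, 0.0]
ft_force: [-0.8, -4.2, 6.9]
finger_gap: 0.32
```

>>> jog_arm(series=[0, 0.0007, 0.0019, 0, 0, 0, 0, 0, 0, 0, 0, 0, 0, 0])

```text
time_s: 8.22
tool_pos: [0.5918, 0.0435, 0.0396]
ee_rot: [0.001, 0.816, 0.578, -0.0]
ft_force: [-2.9, -10.7, 8.8]
finger_gap: 0.319
```

>>> jog_arm(series=[0, 0.0006, 0.0019, 0, 0, 0, 0, 0, 0, 0, 0, 0, 0, 0])

```text
time_s: 8.48
tool_pos: [0.5923, 0.0452, 0.0395]
ee_rot: [0.002, 0.816, 0.578, -0.001]
ft_force: [-3.5, -11.6, 9.0]
finger_gap: 0.319
```

>>> jog_arm(series=[0, 0.0007, 0.0019, 0, 0, 0, 0, 0, 0, 0, 0, 0, 0, 0])

```text
time_s: 8.72
tool_pos: [0.593, 0.047, 0.0395]
ee_rot: [0.002, 0.816, 0.578, -0.001]
ft_force: [-3.8, -12.2, 9.1]
finger_gap: 0.319
```

Contact with the roof edge started where predicted (travel 27 mm). About 10 mm more gives a rise of 3.5 mm.

>>> jog_arm(series=[0, 0.0007, 0.0019, 0, 0, 0, 0, 0, 0.0006, 0.0019, 0, 0, 0, 0, 0, 0.0007, 0.0019, 0, 0, 0, 0, 0, 0.0006, 0.0019, 0, 0, 0, 0, 0, 0.0006, 0.0019, 0, 0, 0, 0, 0, 0, 0, 0, 0, 0, 0])

```text
time_s: 9.48
tool_pos: [0.5962, 0.0565, 0.0396]
ee_rot: [0.002, 0.816, 0.578, -0.001]
ft_force: [-3.4, -12.2, 8.9]
finger_gap: 0.314
```

```bash
python3 - <<'E'
from h import *
s=robot.sense();p=s["tool_pos"];print(s["time_s"],p,.3256*p[0]+.9455*p[1],s["finger_gap"],s["ft_force"],s["ee_rot"])
cap("wrist","pics/w4.png");cap("scene","pics/s4.png")
i=cv2.imread("pics/w4.png");j=cv2.imread("pics/s4.png")
cv2.imwrite("pics/c5.png",np.hstack([cv2.resize(i[60:260,250:390],(420,600),interpolation=cv2.INTER_CUBIC),cv2.resize(j[200:300,350:413],(378,600),interpolation=cv2.INTER_CUBIC)]))
E
```

```text
9.475 [0.59622459 0.05654201 0.03957992] 0.24759119849296457 0.31438359748960765 [ -3.42455708 -12.18254556   8.92432373] [ 1.53622101e-03  8.15869239e-01  5.78234034e-01 -6.53612802e-04]
```

View pics/c5.png

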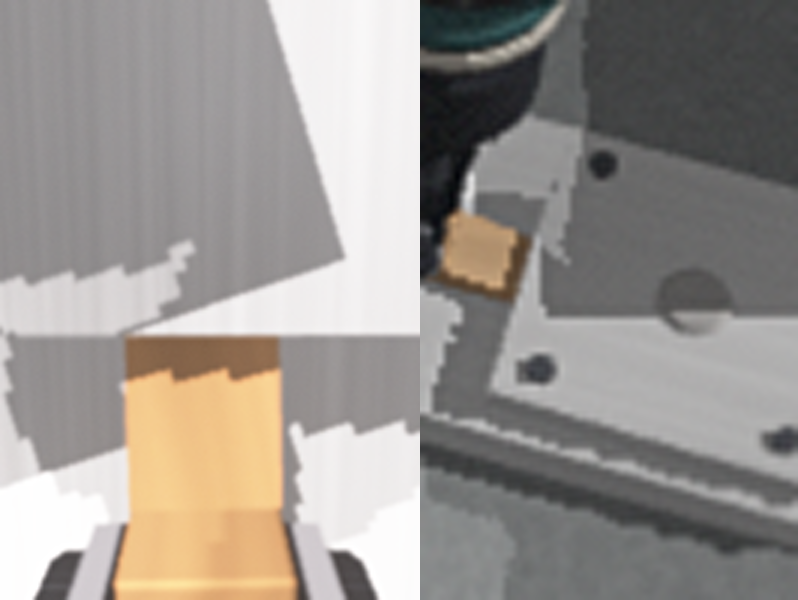

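The lid front edge in the wrist view is at crop row 335, and the taper/block junction at row 512. Travel implies about 3.45 mm of rise. I'll cross-check with both cameras.

```bash
python3 - <<'E'
from h import *
k=dict(np.load("pics/w4.npz"));x=np.array([.6157,.1173]);C,S=np.cos(1.2391),np.sin(1.2391);R=np.array([[C,-S],[S,C]])
un=lambda p:(np.array(p,float)+.5)/3-.5+np.array([250,60])
M=lambda uv,z:((atz(k,uv,z)[:,:2]-x)@R*1000).round(1).tolist()
print("junction",M(un([(130,512),(283,512)]),.041))
for z in(.039,.0425):print("lid edge",z,M(un([(50,335),(380,335)]),z))
# hole subpixel shift in scene + static reference (ledge near hole)
a=dict(np.load("pics/s.npz"));b=dict(np.load("pics/s4.npz"))
g=lambda c:cv2.cvtColor(c["color"],cv2.COLOR_RGB2GRAY).astype(np.float32)
A,B=g(a),g(b)
for n,P in(("lid",[-5,-50]),("lid",[105,-50])):
    w=lambda z:np.r_[x+R@(np.array(P)/1000),z][None]
    print("expected px/mm",(proj(a,w(.040))-proj(a,w(.039))).round(3))
for n,(u,v,r) in{"lid near-left hole":(369.7,262,5),"lid near-right hole":(410.5,273.5,5),"lid far-left hole":(380,228,5)}.items():
    def cen(I):
        p=I[int(v)-r:int(v)+r+1,int(u)-r:int(u)+r+1];w=np.clip(np.median(p)-15-p,0,None);yy,xx=np.mgrid[-r:r+1,-r:r+1];return np.array([(w*xx).sum(),(w*yy).sum()])/w.sum()
    print(n,(cen(B)-cen(A)).round(2))
for n,(u0,v0,u1,v1) in{"ring static":(262,298,296,326),"lid circle":(384,240,410,258)}.items():
    print(n,cv2.phaseCorrelate(A[v0:v1,u0:u1].copy(),B[v0:v1,u0:u1].copy(),cv2.createHanningWindow((u1-u0,v1-v0),cv2.CV_32F)))
# front-edge near corner: ECC patches
for n,(u0,v0,u1,v1) in{"lid near-left corner":(362,254,378,268),"base near edge":(390,280,416,291)}.items():
    W=np.eye(2,3,dtype=np.float32);cc,W=cv2.findTransformECC(A[v0:v1,u0:u1].copy(),B[v0:v1,u0:u1].copy(),W,cv2.MOTION_TRANSLATION);print(n,cc,W[:,2])
E
```

```text
junction [[-52.5, 12.5], [-52.6, -15.5]]
lid edge 0.039 [[-20.0, 25.7], [-20.4, -32.0]]
lid edge 0.0425 [[-19.4, 25.0], [-19.8, -31.3]]
expected px/mm [[ 0.032 -0.182]]
expected px/mm [[ 0.062 -0.176]]
lid near-left hole [-0.21 -0.21]
lid near-right hole [ 0.08 -0.09]
lid far-left hole [ 0.19 -0.66]
ring static ((0.03177181605267876, 0.06414790590272901), 0.9421384356640004)
lid circle ((0.15535689792447904, 0.06622398377537309), 1.1849527025419007)
lid near-left corner 0.7726009885043048 [ 0.03289312 -0.4219262 ]
base near edge 0.9693135564784473 [-0.5032459   0.10183686]
```

Travel gives 3.45 mm, the visible taper about 3.3 mm, and the coarse scene corner shift about 2.7 mm. A final 0.5 mm nudge will centre it in the range.

>>> jog_arm(series=[0, 0.0002, 0.0005, 0, 0, 0, 0, 0, 0, 0, 0, 0, 0, 0, 0, 0, 0, 0, 0, 0, 0, 0, 0, 0, 0, 0, 0, 0])

```text
time_s: 10.07
tool_pos: [0.5963, 0.0569, 0.0396]
ee_rot: [0.002, 0.816, 0.578, -0.001]
ft_force: [-4.8, -12.7, 10.4]
finger_gap: 0.316
```

```bash
python3 - <<'E'
from h import *
s=robot.sense();p=s["tool_pos"];t=.3256*p[0]+.9455*p[1];print(s["time_s"],p,t,"rise mm",(t-.2328)*1000*14/60,s["finger_gap"],s["ft_force"])
robot.sign_off()
E
```

```text
10.075 [0.59634466 0.05687776 0.03957544] 0.2479477474196115 rise mm 3.5344743979093503 0.31585822139476044 [ -4.83548319 -12.68206093  10.44581698]
the job is handed in; nothing more can be done
```

The job is handed in at 10.1 s. The wedge lies flat on the ledge with its thin end in the notch, and the lid's front edge is up by about 3.5 mm. The gripper still holds the wedge at 60 N, with its fingers about 35 mm short of the lid's front edge. I picked the beech piece with the thin tip, not the flat block or the red look-alikes.

**Lid rise:** the checks don't fully agree.
- **Travel since contact:** 3.5 mm. Contact showed as a force step where the geometry predicted it.
- **Taper visible to the wrist camera:** about 3.3 mm, taken before a last 0.4 mm nudge.
- **Lid corner shift in the scene camera:** only about 2.7 mm, also before the nudge. It comes from less than half a pixel, and the lid-hole shifts were too scattered to use, so I gave it little weight.

**Forces:** about 13 N sideways and 10 N down on the ledge at the end. The highest reading was about 16 N, when the wedge first touched the ledge.

**Bystanders:** none were touched, going by the low force readings. I checked only the ring casting for movement between pictures, and it hadn't moved.

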